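# Feed the dish carriers up to the stop and bolt them in

### The job

Push the four dish carriers along the feed rail, as one train from behind the orange one, until the green one is right up against the end stop and all four touch. Then push the red-knobbed bolt all the way across the rail behind them so that they cannot slide back. Only push: do not lift a carrier off the rail, do not let the row come apart, and leave the jar, the Petri dish and the slide box where they are.

Things in the scene. Friction and masses are not known exactly. Their poses are not given: they have to be found in the camera images.
- rail: Aluminium feed rail fixed to the bench: a straight open-topped channel. Origin on the bench, mid-width; x runs along the channel towards the end stop, y across, z up. 59 mm wide outside, 47 mm inside; floor 8 mm, side-wall tops 18 mm above the bench. Runs from x = -205 mm (open end) to the stop face at x = +170. Screw feet under 10 mm high reach y = +-55 at both ends. The bolt is on the -y side.
- stop_face (a point): Point on the yellow face of the grey end stop (block 40 mm high, as wide as the rail) that the green carrier is to touch: middle of the channel, 22 mm above the bench. A train that is home fills the channel from here back to 180 mm, rail x = -10 mm.
- bolt (a joint): Slide of the steel cross bolt in m: 0 = drawn back, clear of the channel; 0.056 = fully across. Starts at 0 to 0.008, slides towards rail +y, takes about 2 N, stays where left. Its bar (rail x = -25 to -15 mm, 19 to 29 mm above the bench) rides over the walls; across, it is 5 mm behind the orange carrier of a train that is home. Carriers standing in its way block it.
- bolt_knob (a point): Centre of the top of the bolt's upright red knob, moving with it: rail x = -20 mm, y = -98 mm + bolt value, 65 mm above the bench. Knob 16 mm in diameter from 43 to 65 mm up, on a 10 mm stem. Push its outer (-y) side towards the rail. The bolt's grey guide below reaches y = -118, x = -42 to +2, with cheeks 30 mm high.
- carrier1: Green plastic dish carrier, the first of the row, nearest the end stop. Block 45 x 45 x 28 mm, about 0.11 kg, with a pale lidded dish 38 mm across fixed on top (39 mm high in all). Slides loosely in the channel; its sides stand out above the walls. Origin at the centre of its underside, axes as the rail's. The row starts touching, 60 to 130 mm short of the stop.
- carrier2: Grey plastic dish carrier, second in the row. Block 45 x 45 x 28 mm, about 0.11 kg, with a pale lidded dish 38 mm across fixed on top (39 mm high in all). Slides loosely in the channel; its sides stand out above the walls. Origin at the centre of its underside, axes as the rail's. The row starts touching, 60 to 130 mm short of the stop.
- carrier3: Blue plastic dish carrier, third in the row. Block 45 x 45 x 28 mm, about 0.11 kg, with a pale lidded dish 38 mm across fixed on top (39 mm high in all). Slides loosely in the channel; its sides stand out above the walls. Origin at the centre of its underside, axes as the rail's. The row starts touching, 60 to 130 mm short of the stop.
- carrier4: Orange plastic dish carrier, the last of the row, farthest from the end stop: the one to push on. Block 45 x 45 x 28 mm, about 0.11 kg, with a pale lidded dish 38 mm across fixed on top (39 mm high in all). Slides loosely in the channel; its sides stand out above the walls. Origin at the centre of its underside, axes as the rail's. The row starts touching, 60 to 130 mm short of the stop.
- jar: Amber glass jar with black cap, 48 mm across and 75 mm high; leave it alone. Origin at the centre of its underside.
- petri: Pale, frosted lidded Petri dish, 90 mm across and 16 mm high; leave it alone. Origin at the centre of its underside.
- slidebox: Small blue slide box with white lid, 87 x 38 mm and 34 mm high, long side along its x; leave it alone. Origin at the centre of its underside.
Things that resemble listed ones, but are neither listed nor needed, are in the scene too. Leave any pink look-alike of the carrier3 alone. What is shaped like the carrier4 but purple is not meant.

How it is judged:
On the way, in this order (a step that is already met when the one before it is completed fails the run):
1. the whole row is up against the end stop, with the bolt still drawn back (x of carrier1 in the frame of rail between 0.1435 and 0.1515 m and x of carrier2 in the frame of rail between 0.0985 and 0.1065 m and x of carrier3 in the frame of rail between 0.0535 and 0.0615 m and x of carrier4 in the frame of rail between 0.0085 and 0.0165 m and z of each of carrier1, carrier2, carrier3, carrier4 in the frame of rail below 0.011 m and value of joint bolt below 0.02 m), for 0.2 s.
2. the bolt is across behind the row (value of joint bolt above 0.05 m), for 0.2 s.
At the end, for the whole second after the job is handed in: All four carriers sit on the rail floor at rest, in a row against the end stop, each within 4 mm of its place in a closed row (centres 22.5, 67.5, 112.5 and 157.5 mm from the stop face), and the bolt is pushed to at least 50 of its 56 mm (x of carrier1 in the frame of rail between 0.1435 and 0.1515 m and x of carrier2 in the frame of rail between 0.0985 and 0.1065 m and x of carrier3 in the frame of rail between 0.0535 and 0.0615 m and x of carrier4 in the frame of rail between 0.0085 and 0.0165 m and z of each of carrier1, carrier2, carrier3, carrier4 in the frame of rail below 0.011 m and linear speed of each of carrier1, carrier2, carrier3, carrier4 below 0.01 m/s and value of joint bolt above 0.05 m); the robot touches nothing.
It fails at once if a carrier is lifted more than 8 mm off the rail floor or tipped by more than 0.3 rad (z of any of carrier1, carrier2, carrier3, carrier4 in the frame of rail above 0.016 m or angle between any of carrier1, carrier2, carrier3, carrier4's own z axis and vertical above 0.3 rad).
It fails at once if the row comes apart: a gap of more than 12 mm between neighbours (distance between carrier1 and carrier2 above 0.057 m or distance between carrier2 and carrier3 above 0.057 m or distance between carrier3 and carrier4 above 0.057 m).
It fails at once if the jar, the Petri dish or the slide box is moved more than 15 mm or tipped over (distance of any of jar, petri, slidebox from where it was at the start of the episode above 0.015 m or angle between any of jar, petri, slidebox's own z axis and vertical above 0.5 rad).
It also fails if it takes over 42 s, if anything falls off the work surface, if the arm or the gripper's body presses on something with over 40 N, if the wrist force passes 120 N, or if a joint passes its speed limit or range.

### The arm

A 6-joint arm with a two-finger parallel gripper is mounted at the origin on the work surface. World frame = base frame: x ahead of the robot, y to its left, z up, the work surface at z = 0. Lengths are in m, angles in rad, forces in N, time in s.
With the tool pointing down it reaches from about 0.275 to 1 m from the base axis. Payload 8.4 kg.
Tool frame: the origin (TCP) lies midway between the tips of the shut fingers; the grasp point (between the pads) lies 19 mm behind it; z points along the fingers, y is the line along which they close (so a half turn about z gives the same grasp; the last joint's range is limited). The gripper opens to 85 mm and grips with 20 to 120 N. Pads are 22 mm wide; open, the fingers measure 114 mm over their backs; the gripper's body (76 mm by 85 mm) begins 54 mm behind the grasp point. The pads swing forward as they close: fully open they stand 13 mm farther back than shut.
Start: joints at [1.22, 0.353, 1.633, -0, 1.155, -0.002], TCP at [0.214, 0.587, 0.231] pointing down, gripper open.
Joint ranges: [-2.63, 2.63], [-0.92, 2.1], [0.06, 2.66], [-1.3, 4.44], [0, 2.69], [-3.02, 3.02]. Speed limits (rad/s): [2.22, 2.22, 2.79, 3.14, 3.14, 3.14].

### API

Orientations are given as a rotation vector (axis times angle).
In Python, from workcell import * gives the robot as it stands. The module is installed in compiled form; this text tells all that it offers.
- The arm moves only by the tool arm_command, never from a script. Its argument "deltas" is a list of rows, each an object with "fingers": the gripper command: -1 is shut, 1 is fully open, values between are in proportion; "delta_pos": the shift along the tool's x, y, z in m, a list of three; "twist": the turn about the tool's z in rad. In form: [{"fingers": fingers, "delta_pos": [x, y, z], "twist": twist}, ...]. A call has exactly 5 rows; each row is the pose to reach, as a shift and turn from the pose commanded when the call began, along the tool's axes at that moment; what a row does not reach only later rows make up. A row lasts 1/8 s, in which the tool goes at most 62.5 mm and 10.7 degrees, less where a joint would pass 70% of its speed; a pose out of reach is approached as far as the arm can. A call with a gripper value outside its range is refused whole. The fingers move at their own pace and stop on an object; "force" is the grip in N (left out, the last holds). Time passes only in rows, so rows that repeat a pose let the fingers close, or fill a call up. It gives the time, the measured TCP pose, the force, the opening and the grip force at its end, in the units of the state.
- read_state(): the state, without advancing time (a new reading comes with each control period).
- read_camera(name): name is "scene" or "top"; returns (picture, depth): 480x640x3 uint8, red, green, blue; 480x640 float32, m along the optical axis (not along the pixel's ray), 0 where there is no reading.
- get_calibration(name): a dict with "fovy" (degrees; the focal length in pixels is half the picture's height over the tangent of half this angle, whatever the lens; pixels are square), "cx", "cy" (the principal point, pixels), "dist" ([k1, k2, p1, p2, k3] as OpenCV has them; the pictures are not rectified), "xyz" and "orientation" of the camera in the world. Camera axes: x right, y down, z forward; pixel columns grow to the right and rows downward; lengths in m; the calibration is good to about 2 mm. A picture is of the moment at which its call begins. get_calibration takes no time and is no camera call.
- hand_in(): hands the job in; it is judged then, once.
Trained networks look in the newest picture that a camera, given by its name, has taken for a name from the list of things; names that differ only in an ending like _2 or _b are one class to them, and where a whole thing is asked for, a point or a joint stands for the part that bears it (a point fixed in the world has none). Each returns a list of dicts, best first, with "conf" (0 to 1); they miss things now and then, are a little off and sometimes report something else, mostly with a low value. They report only what shows in the picture. A call takes as long as a camera call. They do not tell look-alikes from the thing itself.
- boxes_of(camera, label): "position" ([row, column] in pixels, amid what is visible of it).
- masks_of(camera, label): "region" (480x640 bool, what is visible of it) and "position" ([row, column] in pixels, amid what is visible of it).
- tip_of(camera, label): "position" ([row, column] in pixels: a listed point, or the origin of a listed thing).
The state is a dict: "t": time; "joints": joint angles; "dq": joint speeds; "effort": joint torques, N m; "ee_pos": TCP position; "ee_rot": TCP orientation; "force": force on the tool from outside, world axes, zero at the start; "ft_torque": the same for the moment, N m; "gripper_width": finger opening in m; "grasp_force": force on a finger pad.
Only numpy, scipy, OpenCV 4.12 (cv2) and the standard library are available. Lean on these libraries where they do the work, as an engineer would, in place of code of your own. Each camera call takes 0.05 s, during which the arm holds its last target. There are 200 camera calls.

## Working session

There is one attempt and no reset: what is moved stays moved. The work goes in short steps, Python scripts to look and compute and a tool call to move; the robot and the scene stay as the last step left them, time stands still between calls to the robot, and variables do not carry over. Pictures are saved under pics/ and viewed, at most 10 in all, crops included, and the job is handed in when it is done.

Besides the shell and the picture viewer there is one more tool, called after "Emit:" in YAML: its name, and indented under it one key for each argument. arm_command: Moves the arm, as the interface text tells. Its arguments: {"type":"object","properties":{"deltas":{"type":"array"},"force":{"type":"number"}},"required":["deltas"]}

```bash
mkdir -p pics
cat > h.py <<'E'
from workcell import *
import numpy as np, cv2
from scipy.spatial.transform import Rotation as R
def cam(n):
    c=get_calibration(n); f=240/np.tan(np.radians(c["fovy"])/2)
    K=np.array([[f,0,c["cx"]],[0,f,c["cy"]],[0,0,1]])
    return K,np.array(c["dist"],float),R.from_rotvec(c["orientation"]).as_matrix() if len(np.ravel(c["orientation"]))==3 else None,np.array(c["xyz"])
def ray(n,rc):
    K,d,M,o=cam(n)
    p=cv2.undistortPoints(np.array([[[rc[1],rc[0]]]],float),K,d)[0,0]
    return o,M@np.array([p[0],p[1],1])
def onplane(n,rc,z):
    o,v=ray(n,rc); return o+v*(z-o[2])/v[2]
def bydepth(n,rc,D):
    o,v=ray(n,rc); return o+v*D[int(round(rc[0])),int(round(rc[1]))]
def proj(n,P):
    K,d,M,o=cam(n); q=(np.atleast_2d(P)-o)@M
    return cv2.projectPoints(q.reshape(-1,1,3),np.zeros(3),np.zeros(3),K,d)[0][:,0,::-1]
E
python3 - <<'E'
from h import *
for n in("top","scene"):
    p,D=read_camera(n); cv2.imwrite(f"pics/{n}0.png",p[:,:,::-1]); print(n,get_calibration(n))
    for l,z in(("carrier1",.047),("carrier2",.047),("carrier3",.047),("carrier4",.047),("bolt_knob",.065),("stop_face",.022),("rail",0),("jar",0),("petri",0),("slidebox",0)):
        for r in tip_of(n,l)[:3]:
            zz=z if 'carrier' not in l else .008
            print(l,round(r["conf"],2),np.round(r["position"]),np.round(onplane(n,r["position"],zz),3))
s=read_state();print(s)
E
```

```text
top {'fovy': 51.55745712020732, 'cx': 318.08404821891884, 'cy': 240.35436861360023, 'dist': array([-0.02430524,  0.        ,  0.        ,  0.        ,  0.        ]), 'xyz': array([0.5153676 , 0.00873153, 0.74856352]), 'orientation': array([-2.1769485 ,  2.17424724, -0.13081038])}
carrier1 0.9 [272. 328.] [ 0.545 -0.018  0.008]
carrier1 0.89 [276. 298.] [0.539 0.027 0.008]
carrier1 0.8 [336. 334.] [ 0.451 -0.026  0.008]
carrier2 0.9 [272. 328.] [ 0.545 -0.018  0.008]
carrier2 0.89 [276. 298.] [0.539 0.027 0.008]
carrier2 0.8 [336. 334.] [ 0.451 -0.026  0.008]
carrier3 0.9 [272. 328.] [ 0.545 -0.018  0.008]
carrier3 0.89 [276. 298.] [0.539 0.027 0.008]
carrier3 0.8 [336. 334.] [ 0.451 -0.026  0.008]
carrier4 0.9 [272. 328.] [ 0.545 -0.018  0.008]
carrier4 0.89 [276. 298.] [0.539 0.027 0.008]
carrier4 0.8 [336. 334.] [ 0.451 -0.026  0.008]
bolt_knob 0.9 [195. 280.] [0.65  0.051 0.065]
stop_face 0.89 [258. 150.] [0.564 0.242 0.022]
jar 0.62 [199. 376.] [ 0.658 -0.091  0.   ]
petri 0.95 [181. 199.] [0.684 0.179 0.   ]
slidebox 0.98 [346. 178.] [0.436 0.204 0.   ]
scene {'fovy': 51.5018517
[... 1175 characters left out ...]
.57 [224. 480.] [0.439 0.199 0.   ]
{'t': 1.1, 'joints': array([ 1.21958810e+00,  3.53001878e-01,  1.63340798e+00, -4.54278077e-06,
        1.15520946e+00, -2.37663371e-03]), 'dq': array([-0.00033751,  0.00021573, -0.00010409,  0.00023135,  0.00061742,
        0.00048801]), 'effort': array([-8.06898915e-04, -6.05192900e+01, -3.42435014e+01,  1.30944846e-05,
        1.10241966e-03, -7.71312529e-06]), 'ee_pos': array([0.21361062, 0.58735699, 0.23127637]), 'ee_rot': array([-5.45166518e-01, -3.09392859e+00,  4.23865522e-05]), 'force': array([0.12009929, 0.5759587 , 0.50417253]), 'ft_torque': array([-0.02526829,  0.04520272,  0.02586056]), 'grasp_force': 0.0, 'gripper_width': 0.08548993523382727}
```

View pics/top0.png

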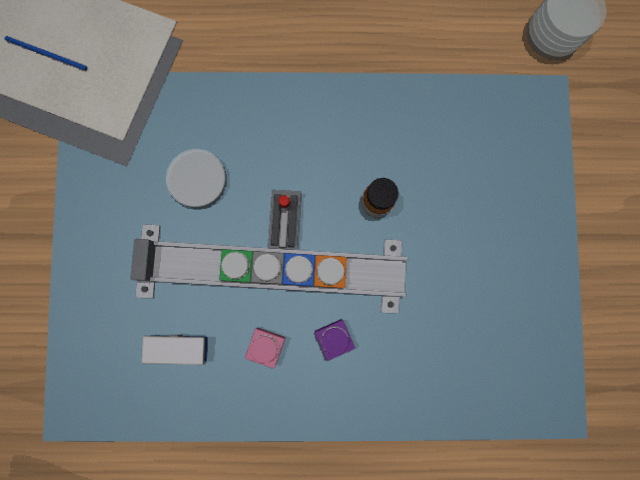

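View pics/scene0.png

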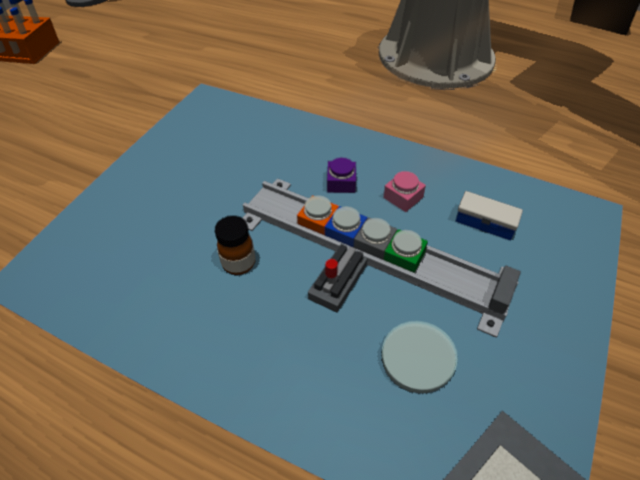

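Candidates for orange carrier4: orange block at top (271,331), purple (340,334) and pink (348,265). I choose the orange one in the channel. The green carrier heads the row at (265,236), the knob is at (200,284), and the stop is at (260,145).

Run:
```python
from h import *
from scipy.optimize import least_squares
obs=[]
rng={"green":((40,80,40),(80,255,255)),"blue":((105,120,60),(125,255,255)),"orange":((5,150,80),(18,255,255)),"red":((0,180,80),(4,255,255))}
ks=[]
for n in("top","scene"):
    p,D=read_camera(n)
    if n=="top": cv2.imwrite("pics/crop.png",cv2.resize(p[180:310,120:420,::-1],None,fx=2.6,fy=2.6,interpolation=cv2.INTER_CUBIC))
    # dishes: pale pixels, height by depth
    K,d,M,o=cam(n); rr,cc=np.mgrid[:480,:640]
    u=cv2.undistortPoints(np.stack([cc,rr],-1).reshape(-1,1,2).astype(float),K,d)[:,0]
    P=(o+(np.c_[u,np.ones(len(u))]*D.reshape(-1,1))@M.T).reshape(480,640,3)
    m=(abs(P[...,2]-.047)<.005)&(abs(P[...,0]-.55)<.045)&(P[...,1]<.21)&(P[...,1]>-.1)&(p.max(-1).astype(int)-p.min(-1)<45)
    k,_,st,ce=cv2.connectedComponentsWithStats(cv2.erode(m.astype(np.uint8),np.ones((3,3))),connectivity=4)
    for s,c in zip(st[1:],ce[1:]):
        if s[4]>60: print(n,"dish",s[4],c[::-1].round(1),np.round(onplane(n,c[::-1],.047),4))
    hsv=cv2.cvtColor(p,cv2.COLOR_RGB2HSV)
    for nm,(a,b) in rng.items():
        mm=cv2.inRange(hsv,a,b)>0; mm&=(abs(P[...,0]-.58)<.12)&(abs(P[...,1]-.05)<.2)
        q=P[mm]; 
        if len(q): print(n,nm,len(q),np.percentile(q,[2,50,98],axis=0).round(3).tolist())
    w=(abs(P[...,2]-.018)<.004)&(abs(P[...,0]-.55)<.06)&(P[...,1]>-.13)&(P[...,1]<.2)&(p.min(-1)>90)
    q=P[w]
    if len(q)>20:
        l=cv2.fitLine(q[:,:2].astype(np.float32),cv2.DIST_HUBER,0,.01,.01).ravel();print("walls",len(q),l,np.degrees(np.arctan2(l[1],l[0])))
    st=(abs(P[...,2]-.04)<.003)&(abs(P[...,0]-.56)<.06)&(P[...,1]>.22)&(P[...,1]<.29)
    print("stop top",np.percentile(P[st],[2,50,98],axis=0).round(3).tolist())
    for l,z in(("bolt_knob",.065),("stop_face",.022)):
        for r in tip_of(n,l)[:3]: print(n,l,r["conf"],onplane(n,r["position"],z).round(4))
```

```text
top dish 457 [265.  234.8] [0.5535 0.1148 0.047 ]
top dish 430 [266.8 266.6] [0.5509 0.0699 0.047 ]
top dish 436 [269.  298.8] [0.5479 0.0246 0.047 ]
top dish 438 [270.9 330.4] [ 0.5453 -0.02    0.047 ]
top green 364 [[0.531, 0.093, 0.033], [0.548, 0.11, 0.036], [0.576, 0.137, 0.038]]
top blue 356 [[0.526, 0.003, 0.033], [0.544, 0.027, 0.036], [0.57, 0.048, 0.039]]
top orange 332 [[0.523, -0.042, 0.033], [0.541, -0.016, 0.036], [0.567, 0.003, 0.039]]
top red 82 [[0.636, 0.04, 0.062], [0.643, 0.046, 0.065], [0.649, 0.052, 0.068]]
walls 1791 [ 0.24153115  0.97039306  0.5390948  -0.00319348] 76.02307
stop top [[0.534, 0.241, 0.037], [0.562, 0.252, 0.04], [0.59, 0.263, 0.042]]
top bolt_knob 0.72 [0.6495 0.048  0.065 ]
top stop_face 0.75 [0.568  0.2441 0.022 ]
scene dish 345 [205.6 317.8] [ 0.5483 -0.0161  0.047 ]
scene dish 343 [216.6 346.8] [0.5501 0.029  0.047 ]
scene dish 340 [228.5 375.6] [0.5534 0.0728 0.047 ]
scene dish 410 [241.  406.6] [0.5565 0.1178 0.047 ]
scene green 604 [[0.537, 0.096, 0.017], [0.576, 0.124, 0.035], [0.58, 0.141, 0.046]]
scene blue 372 [[0.53, 0.007, 0.019], [0.57, 0.037, 0.036], [0.573, 0.05, 0.04]]
scene orange 238 [[0.529, -0.038, 0.032], [0.566, -0.007, 0.037], [0.571, 0.005, 0.039]]
scene red 95 [[0.639, 0.044, 0.064], [0.646, 0.05, 0.066], [0.652, 0.056, 0.068]]
walls 1144 [0.00454873 0.9999896  0.57360446 0.05072566] 89.73937
stop top [[0.537, 0.244, 0.038], [0.568, 0.255, 0.041], [0.594, 0.265, 0.043]]
scene bolt_knob 0.75 [0.6445 0.0515 0.065 ]
scene bolt_knob 0.47 [0.5009 0.2014 0.065 ]
scene stop_face 0.61 [0.5609 0.2402 0.022 ]
```

View pics/crop.png

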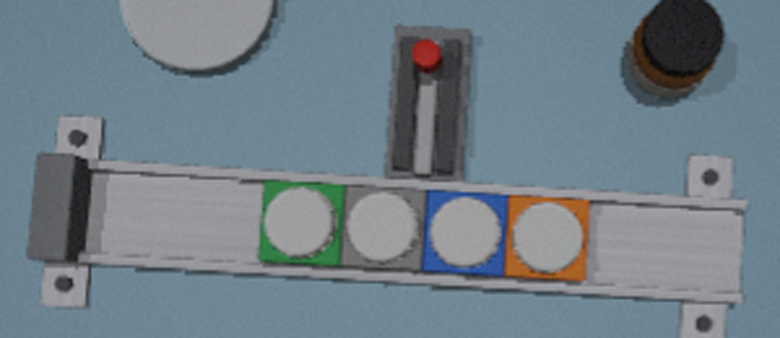

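The crop confirms it: orange is at the open end of the row, touching blue, and the bolt is drawn back. The rail axis is 3.5° from world +y. First I go above the point behind the orange carrier, with the gripper shut.

Emit:
arm_command:
  deltas:
    - {"fingers": -1, "delta_pos": [-0.04, -0.038, 0], "twist": -0.15}
    - {"fingers": -1, "delta_pos": [-0.08, -0.076, 0], "twist": -0.288}
    - {"fingers": -1, "delta_pos": [-0.12, -0.115, 0.02], "twist": -0.288}
    - {"fingers": -1, "delta_pos": [-0.16, -0.153, 0.04], "twist": -0.288}
    - {"fingers": -1, "delta_pos": [-0.2, -0.191, 0.06], "twist": -0.288}

```text
t: 2.02
ee_pos: [0.337, 0.3381, 0.1711]
ee_rot: [0.095, 3.139, 0.001]
force: [0.8, 0.2, -0.6]
gripper_width: -0.0001
grasp_force: 0.0
```

Emit:
arm_command:
  deltas:
    - {"fingers": -1, "delta_pos": [-0.029, -0.05, 0.01], "twist": 0}
    - {"fingers": -1, "delta_pos": [-0.058, -0.1, 0.02], "twist": 0}
    - {"fingers": -1, "delta_pos": [-0.087, -0.15, 0.03], "twist": 0}
    - {"fingers": -1, "delta_pos": [-0.116, -0.2, 0.04], "twist": 0}
    - {"fingers": -1, "delta_pos": [-0.145, -0.25, 0.05], "twist": 0}

```text
t: 2.65
ee_pos: [0.4668, 0.0794, 0.1213]
ee_rot: [0.095, 3.139, 0.0]
force: [1.4, 1.3, 0.0]
gripper_width: -0.0004
grasp_force: 0.0
```

Emit:
arm_command:
  deltas:
    - {"fingers": -1, "delta_pos": [-0.029, -0.052, 0], "twist": 0}
    - {"fingers": -1, "delta_pos": [-0.058, -0.104, 0], "twist": 0}
    - {"fingers": -1, "delta_pos": [-0.086, -0.155, 0], "twist": 0}
    - {"fingers": -1, "delta_pos": [-0.086, -0.155, 0.03], "twist": 0}
    - {"fingers": -1, "delta_pos": [-0.086, -0.155, 0.06], "twist": 0}

```text
t: 3.28
ee_pos: [0.5429, -0.0799, 0.0609]
ee_rot: [0.098, 3.139, -0.0]
force: [-0.4, -0.7, -0.4]
gripper_width: -0.0001
grasp_force: 0.0
```

Emit:
arm_command:
  deltas:
    - {"fingers": -1, "delta_pos": [0, 0, 0.015], "twist": 0}
    - {"fingers": -1, "delta_pos": [0, 0, 0.028], "twist": 0}
    - {"fingers": -1, "delta_pos": [0, 0, 0.036], "twist": 0}
    - {"fingers": -1, "delta_pos": [0, 0, 0.043], "twist": 0}
    - {"fingers": -1, "delta_pos": [0, 0, 0.043], "twist": 0}

```text
t: 3.9
ee_pos: [0.5422, -0.0787, 0.0182]
ee_rot: [-0.095, -3.14, 0.0]
force: [-1.1, -0.1, 0.9]
gripper_width: -0.0001
grasp_force: 0.0
```

Run:
```python
from h import *
p,D=read_camera("scene"); cv2.imwrite("pics/s1.png",cv2.resize(p[120:330,200:520,::-1],None,fx=2.5,fy=2.5))
s=read_state();print(s["ee_pos"],s["force"])
```

```text
[ 0.54237369 -0.07872332  0.01844453] [-0.26374833 -0.95780053  0.04894596]
```

View pics/s1.png

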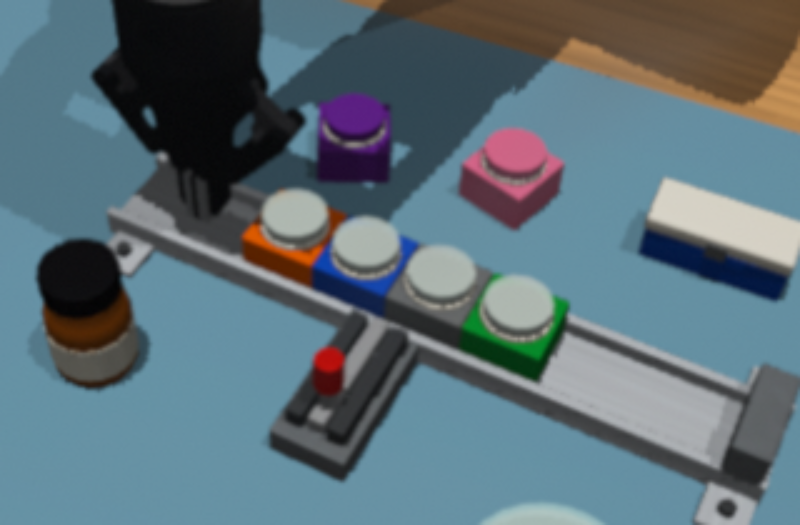

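The image shows the shut fingers standing in the channel behind orange, around crop pixel (200,205). A linkage knuckle overhangs towards orange at (290,120), so I'll check its height.

Run:
```python
from h import *
p,D=read_camera("scene")
K,d,M,o=cam("scene"); rr,cc=np.mgrid[:480,:640]
u=cv2.undistortPoints(np.stack([cc,rr],-1).reshape(-1,1,2).astype(float),K,d)[:,0]
P=(o+(np.c_[u,np.ones(len(u))]*D.reshape(-1,1))@M.T)
c,s=np.cos(np.radians(3.48)),np.sin(np.radians(3.48)); t=read_state()["ee_pos"]
q=P-t; a=q[:,0]*s+q[:,1]*c; n=q[:,0]*c-q[:,1]*s
ok=(p.reshape(-1,3).max(1)<60)&(abs(n)<.03)&(abs(a)<.08)&(q[:,2]>-.005)
for z in np.arange(0,.12,.01):
    m=ok&(q[:,2]>=z)&(q[:,2]<z+.01); 
    if m.sum()>3: print(round(z,2),m.sum(),"along",np.percentile(a[m],[1,99]).round(3),"lat",np.percentile(n[m],[1,99]).round(3))
```

```text
0.0 40 along [-0.043  0.013] lat [-0.026  0.012]
0.01 92 along [-0.012  0.016] lat [-0.006  0.013]
0.02 100 along [-0.012  0.016] lat [-0.005  0.012]
0.03 78 along [-0.012  0.016] lat [0.004 0.013]
0.04 103 along [-0.028  0.031] lat [0.004 0.015]
0.05 290 along [-0.034  0.037] lat [-0.011  0.014]
0.06 215 along [-0.04   0.045] lat [-0.01   0.018]
0.07 298 along [-0.05   0.053] lat [-0.     0.018]
0.08 342 along [-0.055  0.061] lat [0.004 0.019]
0.09 502 along [-0.056  0.063] lat [-0.009  0.021]
0.1 353 along [-0.039  0.05 ] lat [-0.003  0.022]
0.11 144 along [0.014 0.043] lat [-0.004  0.014]
```

Emit:
arm_command:
  deltas:
    - {"fingers": -1, "delta_pos": [0, 0.014, 0], "twist": 0}
    - {"fingers": -1, "delta_pos": [0, 0.025, 0], "twist": 0}
    - {"fingers": -1, "delta_pos": [0, 0.035, 0], "twist": 0}
    - {"fingers": -1, "delta_pos": [0, 0.047, 0], "twist": 0}
    - {"fingers": -1, "delta_pos": [0, 0.06, 0], "twist": 0}

```text
t: 4.62
ee_pos: [0.5461, -0.0181, 0.0184]
ee_rot: [0.095, 3.14, -0.0]
force: [0.3, -2.7, 2.8]
gripper_width: -0.0003
grasp_force: 1.8
```

Emit:
arm_command:
  deltas:
    - {"fingers": -1, "delta_pos": [0, 0.013, 0], "twist": 0}
    - {"fingers": -1, "delta_pos": [0, 0.026, 0], "twist": 0}
    - {"fingers": -1, "delta_pos": [0, 0.038, 0], "twist": 0}
    - {"fingers": -1, "delta_pos": [0, 0.048, 0], "twist": 0}
    - {"fingers": -1, "delta_pos": [0, 0.055, 0], "twist": 0}

```text
t: 5.25
ee_pos: [0.5492, 0.0367, 0.0182]
ee_rot: [-0.095, -3.14, 0.0]
force: [-0.3, -3.7, 2.0]
gripper_width: 0.0
grasp_force: 1.7
```

```bash
cat > look.py <<'E'
from h import *
import sys
s=read_state();e=s["ee_pos"];print(s["t"],e.round(4),"s",round(e[0]*.061+e[1]*.998,4),"lat",round(e[0]*.998-e[1]*.061,4),s["force"].round(1))
for n in("top","scene"):
    p,D=read_camera(n)
    if len(sys.argv)>1 and n=="scene": cv2.imwrite(f"pics/{sys.argv[1]}.png",cv2.resize(p[120:330,200:520,::-1],None,fx=2.5,fy=2.5))
    K,d,M,o=cam(n); rr,cc=np.mgrid[:480,:640]
    u=cv2.undistortPoints(np.stack([cc,rr],-1).reshape(-1,1,2).astype(float),K,d)[:,0]
    P=(o+(np.c_[u,np.ones(len(u))]*D.reshape(-1,1))@M.T).reshape(480,640,3)
    m=(abs(P[...,2]-.047)<.005)&(abs(P[...,0]-.55)<.045)&(P[...,1]<.235)&(P[...,1]>-.1)&(p.max(-1).astype(int)-p.min(-1)<45)&(p.min(-1)>70)
    k,_,st,ce=cv2.connectedComponentsWithStats(cv2.erode(m.astype(np.uint8),np.ones((3,3))),connectivity=4)
    for q,c in zip(st[1:],ce[1:]):
        if q[4]>60: w=onplane(n,c[::-1],.047); print(n,q[4],"s",round(w[0]*.061+w[1]*.998,4))
    for r in tip_of(n,"bolt_knob")[:2]: print("knob",round(r["conf"],2),onplane(n,r["position"],.065).round(3))
E
python3 look.py
```

```text
5.25 [0.5492 0.0367 0.0182] s 0.0701 lat 0.5459 [-0.3 -3.7  2. ]
top 105 s 0.2498
scene 318 s 0.1099
scene 415 s 0.1529
scene 438 s 0.1981
scene 467 s 0.2434
knob 0.86 [0.642 0.053 0.065]
knob 0.4 [ 0.692 -0.055  0.065]
```

Emit:
arm_command:
  deltas:
    - {"fingers": -1, "delta_pos": [0, 0.003, 0], "twist": 0}
    - {"fingers": -1, "delta_pos": [0, 0.005, 0], "twist": 0}
    - {"fingers": -1, "delta_pos": [0, 0.007, 0], "twist": 0}
    - {"fingers": -1, "delta_pos": [0, 0.009, 0], "twist": 0}
    - {"fingers": -1, "delta_pos": [0, 0.01, 0], "twist": 0}

```text
t: 6.08
ee_pos: [0.5498, 0.0461, 0.0183]
ee_rot: [-0.095, -3.14, 0.0]
force: [-0.6, -2.1, -0.5]
gripper_width: -0.0001
grasp_force: 0.9
```

Emit:
arm_command:
  deltas:
    - {"fingers": -1, "delta_pos": [0, 0.001, 0], "twist": 0}
    - {"fingers": -1, "delta_pos": [0, 0.002, 0], "twist": 0}
    - {"fingers": -1, "delta_pos": [0, 0.003, 0], "twist": 0}
    - {"fingers": -1, "delta_pos": [0, 0.003, 0], "twist": 0}
    - {"fingers": -1, "delta_pos": [0, 0.003, 0], "twist": 0}

```text
t: 6.7
ee_pos: [0.5501, 0.0491, 0.0183]
ee_rot: [0.096, 3.14, 0.0]
force: [-0.3, -0.4, 0.2]
gripper_width: 0.0002
grasp_force: 0.2
```

Emit:
arm_command:
  deltas:
    - {"fingers": -1, "delta_pos": [0, 0.001, 0], "twist": 0}
    - {"fingers": -1, "delta_pos": [0, 0.002, 0], "twist": 0}
    - {"fingers": -1, "delta_pos": [0, 0.003, 0], "twist": 0}
    - {"fingers": -1, "delta_pos": [0, 0.003, 0], "twist": 0}
    - {"fingers": -1, "delta_pos": [0, 0.003, 0], "twist": 0}

```text
t: 7.32
ee_pos: [0.5499, 0.05, 0.0182]
ee_rot: [-0.094, -3.139, 0.004]
force: [-1.0, -16.3, 0.8]
gripper_width: 0.0001
grasp_force: 7.9
```

The force rose to 16 N, so the train is against the stop. I back off, rise, and look.

Emit:
arm_command:
  deltas:
    - {"fingers": -1, "delta_pos": [0, -0.005, 0], "twist": 0}
    - {"fingers": -1, "delta_pos": [0, -0.015, 0], "twist": 0}
    - {"fingers": -1, "delta_pos": [0, -0.03, -0.01], "twist": 0}
    - {"fingers": -1, "delta_pos": [0, -0.05, -0.05], "twist": 0}
    - {"fingers": -1, "delta_pos": [0, -0.07, -0.09], "twist": 0}

```text
t: 7.95
ee_pos: [0.5456, -0.0191, 0.1097]
ee_rot: [-0.096, -3.14, -0.0]
force: [1.0, -0.2, -0.4]
gripper_width: -0.0001
grasp_force: 0.0
```

```bash
python3 look.py s2
```

```text
7.95 [ 0.5456 -0.0191  0.1097] s 0.0142 lat 0.5457 [ 1.  -0.2 -0.4]
top 435 s 0.2515
top 440 s 0.2066
top 423 s 0.1628
scene 403 s 0.1204
scene 415 s 0.1656
scene 448 s 0.2104
scene 401 s 0.2541
knob 0.91 [0.64  0.05  0.065]
```

View pics/s2.png

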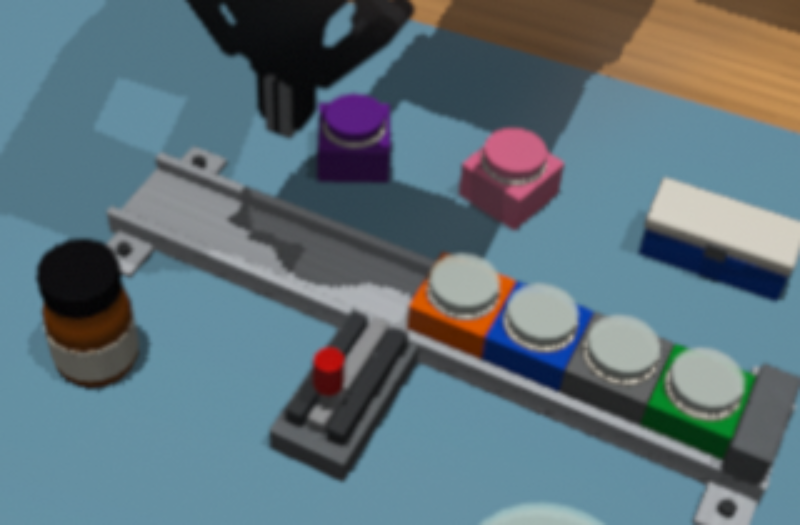

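The image shows all four touching and green at the stop (crop (705,400)). The bolt is still drawn, with its knob at (328,370). Next I go to the outer side of the knob.

Emit:
arm_command:
  deltas:
    - {"fingers": -1, "delta_pos": [-0.035, 0.02, 0], "twist": 0}
    - {"fingers": -1, "delta_pos": [-0.07, 0.04, 0], "twist": 0}
    - {"fingers": -1, "delta_pos": [-0.105, 0.06, 0], "twist": 0}
    - {"fingers": -1, "delta_pos": [-0.14, 0.073, 0], "twist": 0}
    - {"fingers": -1, "delta_pos": [-0.14, 0.073, 0.02], "twist": 0}

```text
t: 8.78
ee_pos: [0.6927, 0.0478, 0.0878]
ee_rot: [0.093, 3.137, 0.001]
force: [0.4, -0.2, -0.4]
gripper_width: -0.0001
grasp_force: 0.0
```

Emit:
arm_command:
  deltas:
    - {"fingers": -1, "delta_pos": [0, 0, 0.015], "twist": 0}
    - {"fingers": -1, "delta_pos": [0, 0, 0.03], "twist": 0}
    - {"fingers": -1, "delta_pos": [0, 0, 0.041], "twist": 0}
    - {"fingers": -1, "delta_pos": [0, 0, 0.041], "twist": 0}
    - {"fingers": -1, "delta_pos": [0, 0, 0.041], "twist": 0}

```text
t: 9.4
ee_pos: [0.6905, 0.0464, 0.0478]
ee_rot: [0.096, 3.139, 0.0]
force: [-0.2, 0.0, 0.2]
gripper_width: 0.0005
grasp_force: 0.0
```

```bash
python3 look.py s3
```

```text
9.4 [0.6905 0.0464 0.0478] s 0.0884 lat 0.6862 [-0.2  0.   0.2]
scene 403 s 0.1206
scene 410 s 0.1657
scene 459 s 0.2108
scene 425 s 0.2539
knob 0.48 [0.642 0.053 0.065]
```

View pics/s3.png

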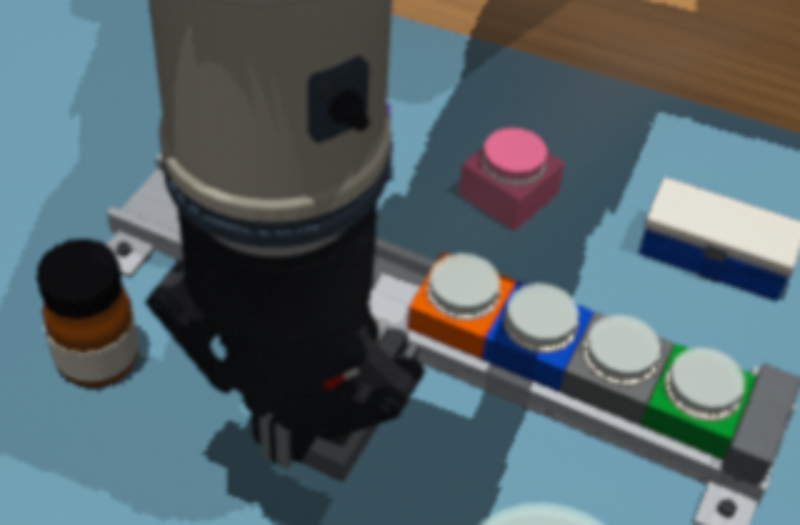

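The image shows the fingers outside the knob (tips near crop (275,445)) and the row unchanged. Now I push the bolt.

Emit:
arm_command:
  deltas:
    - {"fingers": -1, "delta_pos": [0.013, 0, 0], "twist": 0}
    - {"fingers": -1, "delta_pos": [0.025, 0, 0], "twist": 0}
    - {"fingers": -1, "delta_pos": [0.037, 0, 0], "twist": 0}
    - {"fingers": -1, "delta_pos": [0.049, 0, 0], "twist": 0}
    - {"fingers": -1, "delta_pos": [0.06, 0, 0], "twist": 0}

```text
t: 10.22
ee_pos: [0.6297, 0.0502, 0.0474]
ee_rot: [0.096, 3.14, 0.0]
force: [2.2, -0.6, -1.8]
gripper_width: 0.0002
grasp_force: 1.3
```

Emit:
arm_command:
  deltas:
    - {"fingers": -1, "delta_pos": [0.004, 0, 0], "twist": 0}
    - {"fingers": -1, "delta_pos": [0.007, 0, 0], "twist": 0}
    - {"fingers": -1, "delta_pos": [0.01, 0, 0], "twist": 0}
    - {"fingers": -1, "delta_pos": [0.012, 0, 0], "twist": 0}
    - {"fingers": -1, "delta_pos": [0.013, 0, 0], "twist": 0}

```text
t: 10.85
ee_pos: [0.6173, 0.0509, 0.0474]
ee_rot: [0.095, 3.14, 0.0]
force: [2.8, 0.1, -0.9]
gripper_width: 0.0
grasp_force: 1.0
```

Emit:
arm_command:
  deltas:
    - {"fingers": -1, "delta_pos": [0.001, 0, 0], "twist": 0}
    - {"fingers": -1, "delta_pos": [0.002, 0, 0], "twist": 0}
    - {"fingers": -1, "delta_pos": [0.003, 0, 0], "twist": 0}
    - {"fingers": -1, "delta_pos": [0.003, 0, 0], "twist": 0}
    - {"fingers": -1, "delta_pos": [0.003, 0, 0], "twist": 0}

```text
t: 11.48
ee_pos: [0.6142, 0.0511, 0.0472]
ee_rot: [-0.095, -3.14, 0.0]
force: [1.4, 1.0, 0.5]
gripper_width: -0.0
grasp_force: 0.7
```

Still moving freely at about 2 N, with no end stop felt yet. I go on in small steps.

Emit:
arm_command:
  deltas:
    - {"fingers": -1, "delta_pos": [0.001, 0, 0], "twist": 0}
    - {"fingers": -1, "delta_pos": [0.002, 0, 0], "twist": 0}
    - {"fingers": -1, "delta_pos": [0.003, 0, 0], "twist": 0}
    - {"fingers": -1, "delta_pos": [0.003, 0, 0], "twist": 0}
    - {"fingers": -1, "delta_pos": [0.003, 0, 0], "twist": 0}

```text
t: 12.1
ee_pos: [0.6113, 0.0513, 0.0473]
ee_rot: [0.095, 3.14, -0.0]
force: [1.8, 0.8, -0.1]
gripper_width: 0.0002
grasp_force: 1.3
```

Emit:
arm_command:
  deltas:
    - {"fingers": -1, "delta_pos": [0.001, 0, 0], "twist": 0}
    - {"fingers": -1, "delta_pos": [0.002, 0, 0], "twist": 0}
    - {"fingers": -1, "delta_pos": [0.003, 0, 0], "twist": 0}
    - {"fingers": -1, "delta_pos": [0.003, 0, 0], "twist": 0}
    - {"fingers": -1, "delta_pos": [0.003, 0, 0], "twist": 0}

```text
t: 12.72
ee_pos: [0.6111, 0.0513, 0.0476]
ee_rot: [0.095, 3.135, 0.0]
force: [11.2, -1.1, -8.6]
gripper_width: 0.0001
grasp_force: 5.9
```

It stalled at the expected end position with 11 N. I retract outward and up, then check.

Emit:
arm_command:
  deltas:
    - {"fingers": -1, "delta_pos": [-0.012, 0, 0], "twist": 0}
    - {"fingers": -1, "delta_pos": [-0.03, 0, 0], "twist": 0}
    - {"fingers": -1, "delta_pos": [-0.05, 0, -0.03], "twist": 0}
    - {"fingers": -1, "delta_pos": [-0.07, 0, -0.08], "twist": 0}
    - {"fingers": -1, "delta_pos": [-0.09, 0, -0.13], "twist": 0}

```text
t: 13.35
ee_pos: [0.6977, 0.0459, 0.178]
ee_rot: [-0.095, -3.137, 0.0]
force: [1.0, -0.4, 0.5]
gripper_width: -0.0002
grasp_force: 0.0
```

Emit:
arm_command:
  deltas:
    - {"fingers": -1, "delta_pos": [0, -0.05, -0.03], "twist": 0}
    - {"fingers": -1, "delta_pos": [0, -0.1, -0.06], "twist": 0}
    - {"fingers": -1, "delta_pos": [0, -0.15, -0.06], "twist": 0}
    - {"fingers": -1, "delta_pos": [0, -0.2, -0.06], "twist": 0}
    - {"fingers": -1, "delta_pos": [0, -0.2, -0.06], "twist": 0}

```text
t: 13.98
ee_pos: [0.6848, -0.157, 0.2368]
ee_rot: [-0.101, -3.138, 0.001]
force: [-0.8, -0.2, -0.2]
gripper_width: -0.0002
grasp_force: 0.0
```

```bash
python3 look.py s4
```

```text
13.975 [ 0.6848 -0.157   0.2368] s -0.1149 lat 0.693 [-0.8 -0.2 -0.2]
top 430 s 0.2514
top 458 s 0.2069
top 438 s 0.1614
top 451 s 0.1167
knob 0.78 [0.597 0.05  0.065]
scene 379 s 0.1204
scene 407 s 0.1658
scene 426 s 0.2105
scene 401 s 0.2542
knob 0.27 [ 0.693 -0.057  0.065]
```

View pics/s4.png

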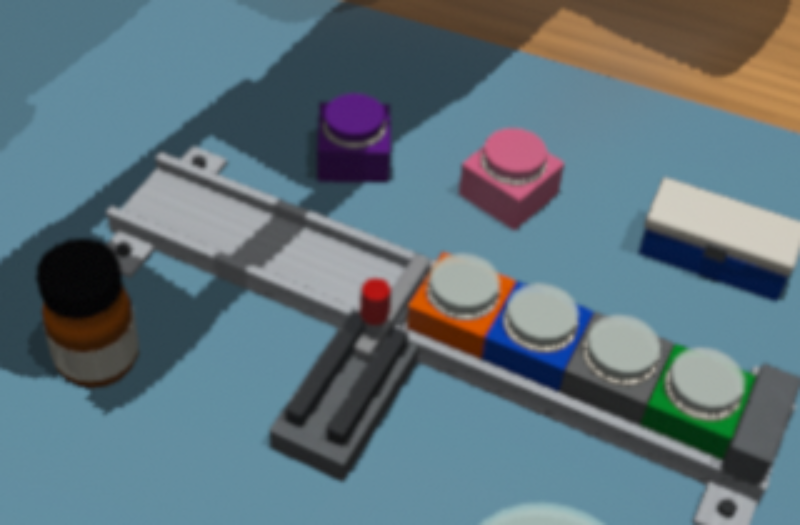

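The image shows the bolt right across behind orange, its bar reaching the far wall at crop (415,265) and its knob at (375,300). The row is closed against the stop.

```bash
python3 -c "
from workcell import *
print(hand_in())"
```

```text
the job is handed in; nothing more can be done
None
```

I pushed the four carriers as one train against the end stop and slid the bolt fully across behind them; the last camera check showed both in place, and I handed the job in at about 14 s (no verdict was returned).

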